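Clear the headphones off the amplifier, refit its volume knob and hold it in

ROBOT

A 6-joint arm with a two-finger parallel gripper is mounted at the origin on the work surface. World frame = base frame: x ahead of the robot, y to its left, z up, the work surface at z = 0. Lengths are in m, angles in rad, forces in N, time in s.
With the tool pointing down it reaches from about 0.35 to 0.875 m from the base axis. Payload 4.2 kg.
Tool frame: the origin (TCP) lies midway between the tips of the shut fingers; the grasp point (between the pads) lies 19 mm behind it; z points along the fingers, y is the line along which they close (so a half turn about z gives the same grasp; the last joint's range is limited). The gripper opens to 87 mm and grips with 3 to 60 N. Pads are 19 mm wide; open, the fingers measure 117 mm over their backs; the gripper's body (75 mm by 190 mm) begins 51 mm behind the grasp point.
Start: joints at [-1.065, 0.385, 0.008, 0, -1.194, -0.259], TCP at [0.153, -0.606, 0.223] pointing down, gripper open.
Joint ranges: [-3.14, 3.14], [-1.21, 2.06], [-1.07, 1.41], [-3.16, 2.05], [-2.99, -0.16], [-3.1, 3.1]. Speed limits (rad/s): [2.79, 2.79, 3.14, 3.14, 3.14, 3.14].

INTERFACE

Orientations are given as a unit quaternion [w, x, y, z].
In Python, from workcell import telemetry, imaging, bot, models gives the robot as it stands. The module is installed in compiled form; this text tells all that it offers.
- The arm moves only by the tool drive_tool, never from a script. Its argument "targets" is a list of rows, each a list of 7 numbers: the shift along the world's x, y, z in mm, then the turn, a rotation vector about the world's x, y, z in degrees, then the closure, from 0 (fully open) to 1 (shut). A call has 1 to 5 rows; each row shifts and turns the commanded pose from where the row before left it; what a row does not reach is not made up. A row lasts 1/10 s, in which the tool goes at most 50 mm and 8.59 degrees, less where a joint would pass 70% of its speed; a pose out of reach is approached as far as the arm can. A call with a gripper value outside its range is refused whole. The fingers move at their own pace and stop on an object; "grip_force" is the grip in N (left out, the last holds). Time passes only in rows, so rows that do not move let the fingers close. It gives the time, the measured TCP pose, the force, the opening and the grip force at its end, in the units of the state.
- telemetry.observe(): the state, without advancing time (a new reading comes with each control period).
- imaging.grab_frame(name): name is "scene" or "top"; returns the picture (420x560x3 uint8, red, green, blue); there is no depth.
- imaging.calibration(name): a dict with "fx", "fy", "cx", "cy" (pixels), "k1" (the pictures are not rectified: a ray, as slopes to the right and down, at radius r is drawn at 1 + k1 r^2 times it, then the intrinsics apply), "pose" (4x4, takes a point from camera to world coordinates). Camera axes: x right, y down, z forward; pixel columns grow to the right and rows downward; lengths in m; the calibration is good to about 2 mm. A picture is of the moment at which its call begins. calibration takes no time and is no camera call.
- bot.finish_job(): hands the job in; it is judged then, once.
Trained networks look in the newest picture that a camera, given by its name, has taken for a name from the list of things; names that differ only in an ending like _2 or _b are one class to them, and where a whole thing is asked for, a point or a joint stands for the part that bears it (a point fixed in the world has none). Each returns a list of dicts, best first, with "conf" (0 to 1); they miss things now and then, are a little off and sometimes report something else, mostly with a low value. They report only what shows in the picture. A call takes as long as a camera call. They do not tell look-alikes from the thing itself.
- models.find_in(target, camera): "point" ([column, row] as shares, 0 to 1, of the picture: columns of its width, rows of its height, amid what is visible of it).
- models.outline_of(target, camera): "region" (420x560 bool, what is visible of it) and "point" ([column, row] as shares, 0 to 1, of the picture: columns of its width, rows of its height, amid what is visible of it).
The state is a dict: "clock": time; "joint_positions": joint angles; "qvel": joint speeds; "effort": joint torques, N m; "position": TCP position; "ee_rot": TCP orientation; "wrist_force": force on the tool from outside, world axes, zero at the start; "wrist_torque": the same for the moment, N m; "finger_gap": opening from 0.0 (shut) to 1.0 (fully open); "gripper_force": force on a finger pad.
Only numpy, scipy, OpenCV 4.12 (cv2) and the standard library are available. Lean on these libraries where they do the work, as an engineer would, in place of code of your own. Each camera call takes 0.05 s, during which the arm holds its last target. There are 200 camera calls.

TASK

The headphones are parked over the little red amplifier: first hang them on the bar of their stand, headband over the bar between the two posts, and let go. Then pick up the loose volume knob, turn it so that the flat in its hole matches the flat on the amplifier's D-shaft, push it fully home on the shaft and press it down with the shaft to the bottom of its spring travel. Finish while still gripping the knob and keeping it pressed down; leave the other things on the desk where they are.

Things in the scene. Friction and masses are not known exactly. Their poses are not given: they have to be found in the camera images.
- headphones: Rigid on-ear headphones, about 0.2 kg, red cups, black headband; stand upright on their two cups astride the amplifier. 170 mm across (own x), 54 mm deep (own y), 150 mm tall. Origin at desk level midway between the cups. The cups are 66 mm tall with 120 mm clear between them.
- band_top (a point): Centre of the top of the headphones' headband, the place to grasp, 142 mm above the bottoms of the cups. Axes as the headphones'. The band is 30 mm wide along its own y (grip across this) and 16 mm thick: 8 mm above and 8 mm below this point. The straight top piece is 36 mm long in x; beyond it the band, of the same width, slopes down to the cups at x = +-72 mm.
- stand: Headphone stand, fixed: a round steel bar between two pine posts on red feet. Origin on the desk below the bar's middle. Posts at y = +-106 mm, 16 mm thick, 150 mm tall, as high as the bar's top; feet 120 mm long in x, 14 mm tall.
- bar_mid (a point): Middle of the bar, on its axis, 143 mm above the desk. The bar runs along this point's y, is 14 mm in diameter (top 150 mm above the desk), with 196 mm clear between the posts. Hung headphones have their own y along the bar (either way round), the band's underside on the bar and so band_top about 15 mm above this point, with the cups 16 mm off the desk.
- amp: Headphone amplifier, fixed: red box with pine cheeks, 80 mm (x) by 140 mm (y) by 35 mm tall, origin at the centre of its underside; it carries the D-shaft in the middle of its top.
- shaft_top (a point): Centre of the tip of the upright aluminium D-shaft, 66 mm above the desk when not pressed. The shaft is 14 mm in diameter, 31 mm long, with one flat, 5 mm from the axis, facing this point's +x (z is up); the top 3 mm are tapered. A white line on the 42 mm black disc at its foot points the way the flat faces. Collar at the foot: 22 mm diameter, 3 mm tall.
- shaft_turn (a joint): Angle of the shaft on the amplifier (rad, about upward z): 0 when the flat faces the amplifier's +x, positive anticlockwise from above. Very stiff (0.2 N m): it stays as it is; turn the knob in the air to match it.
- shaft_push (a joint): How far the shaft is pushed down (m): 0 free, 0.008 fully down. A spring pushes back with 4 N at the start of travel and 12 N fully down; it springs up when let go.
- knob: Loose volume knob, 60 g, standing upright on the desk: black round skirt, 48 mm diameter, 24 mm tall; on it an aluminium grip bar 44 mm long (own x), 14 mm thick (own y, grip across this), 22 mm tall; 46 mm in all. Origin at the centre of the underside. A red line on the bar's top and a white stripe on the skirt mark its +x end, the side of the flat in the D-hole below.
- knob_center (a point): Centre of the knob, on its axis, 23 mm above its underside (1 mm below the top of the skirt); axes as the knob's.
- knob_seat (a point): Centre of the bottom of the knob's D-hole, 18 mm above the knob's underside; axes as the knob's. Hole 16.2 mm in diameter, 18 mm deep, flat 6 mm from the axis on the +x side, 2 mm lead-in: fits only with knob x along shaft x. Fully home this point meets shaft_top; the underside is then 48 mm above the desk, 40 mm with the shaft fully down.
- calculator: Black calculator lying flat, 130 x 78 x 16 mm, origin under its centre; to be left alone.
- mug: White mug, 80 mm in diameter, 90 mm tall, origin under its centre; to be left alone.
- tape_roll: Red roll of tape lying flat, 54 mm in diameter, 19 mm tall, origin under its centre; to be left alone.
- eraser: White eraser, 22 x 45 x 13 mm, origin under its centre; to be left alone.
- stapler: Red and black stapler, 35 x 130 x 53 mm, origin under its centre; to be left alone.
There are look-alikes about, which are no part of the job. There is more than one size of the headphones; the job needs the larger.

How it is judged:
On the way:
1. the headphones hang at rest on the bar, let go (contact force between headphones and stand above 1 N and height (world z) of band_top above 0.148 m and angle between band_top's own z axis and vertical below 0.35 rad and y of band_top in the frame of bar_mid between -0.085 and 0.085 m and horizontal distance between band_top and bar_mid below 0.095 m and contact force between headphones and the arm below 0.1 N and contact force between headphones and the fingers below 0.1 N and linear speed of headphones below 0.05 m/s), for 0.3 s.
At the end, for the whole second after the job is handed in: Headphones hang by the band on the bar, within 0.35 rad of upright, untouched. Knob home on the shaft (hole bottom within 2.5 mm of its tip, 3 mm sideways, tilt under 0.15, flats within 0.35 rad), gripped with over 2 N and pressed: shaft in by over 5 of 8 mm, over 5 N on the amplifier (all of step 1 and horizontal distance between knob_seat and shaft_top below 0.003 m and z of knob_seat in the frame of shaft_top between -0.0025 and 0.0025 m and angle between the z axis of knob_seat and the z axis of shaft_top, either way round below 0.15 rad and angle between the x axis of knob_seat and the x axis of shaft_top, either way round below 0.35 rad and value of joint shaft_push above 0.005 m and contact force between knob and amp above 5 N and contact force between knob and the fingers above 2 N); the arm keeps its last pose, push and grip.
It fails at once if a bystander on the desk is shifted by more than 30 mm (distance of any of calculator, mug, tape_roll, eraser, stapler from where it was at the start of the episode above 0.03 m).
It also fails if it takes over 58 s, if anything falls off the work surface, if the arm or the gripper's body presses on something with over 40 N, if the wrist force passes 120 N, or if a joint passes its speed limit or range.

## Working session

There is one attempt and no reset: what is moved stays moved. The work goes in short steps, Python scripts to look and compute and a tool call to move; the robot and the scene stay as the last step left them, time stands still between calls to the robot, and variables do not carry over. Pictures are saved under pics/ and viewed, at most 10 in all, crops included, and the job is handed in when it is done.

Besides the shell and the picture viewer there is one more tool, called after "Request:" by a JSON object that holds its "op" and its "data". drive_tool: Moves the arm, as the interface text tells. Its arguments: {"type":"object","properties":{"targets":{"type":"array"},"grip_force":{"type":"number"}},"required":["targets"]}

```bash
mkdir -p pics; cat > h.py <<'E'
import numpy as np, cv2
from workcell import telemetry, imaging, bot, models
def ray(cam,u,v):
    c=imaging.calibration(cam); d=np.array([(u-c["cx"])/c["fx"],(v-c["cy"])/c["fy"]]); s=d.copy()
    for _ in range(20): s=d/(1+c["k1"]*(s@s))
    P=np.array(c["pose"]); r=P[:3,:3]@np.array([s[0],s[1],1]); return P[:3,3],r/np.linalg.norm(r)
def atz(cam,u,v,z):
    o,r=ray(cam,u,v); return o+r*(z-o[2])/r[2]
def proj(cam,p):
    c=imaging.calibration(cam); P=np.array(c["pose"]); q=P[:3,:3].T@(np.array(p)-P[:3,3]); s=q[:2]/q[2]
    s=s*(1+c["k1"]*(s@s)); return np.array([s[0]*c["fx"]+c["cx"],s[1]*c["fy"]+c["cy"]])
def tri(obs):
    A=np.zeros((3,3));b=np.zeros(3)
    for o,r in obs:
        M=np.eye(3)-np.outer(r,r); A+=M; b+=M@o
    return np.linalg.solve(A,b)
def save(name,im): cv2.imwrite("pics/"+name,cv2.cvtColor(im,cv2.COLOR_RGB2BGR))
E
python3 - <<'E'
from h import *
np.set_printoptions(precision=3,suppress=True)
for cam in("scene","top"):
    save(cam+"0.png",imaging.grab_frame(cam)); c=imaging.calibration(cam)
    print(cam,c["fx"],c["k1"],np.array(c["pose"])[:3])
    for n in("headphones","stand","amp","shaft_top","knob"):
        for d in models.find_in(n,cam)[:4]:
            p=d["point"]; print(n,round(d["conf"],2),[round(p[0]*560),round(p[1]*420)])
print(telemetry.observe())
E
```

```text
scene 425.1289674374951 -0.10211431297107154 [[-0.662  0.461 -0.591  1.155]
 [ 0.75   0.411 -0.519  0.427]
 [ 0.004 -0.787 -0.617  0.745]]
headphones 0.71 [189, 176]
headphones 0.6 [430, 304]
stand 0.7 [430, 304]
stand 0.43 [417, 260]
amp 0.93 [229, 218]
shaft_top 0.61 [219, 213]
shaft_top 0.27 [431, 304]
knob 0.85 [337, 252]
top 385.0867512636932 0.006150257395921223 [[ 0.003 -0.994  0.111  0.465]
 [-1.    -0.005 -0.013 -0.086]
 [ 0.013 -0.111 -0.994  0.913]]
headphones 0.93 [443, 217]
headphones 0.75 [376, 197]
stand 0.68 [108, 201]
amp 0.96 [357, 200]
shaft_top 0.36 [368, 196]
knob 0.85 [235, 245]
knob 0.57 [110, 198]
{'clock': 0.6, 'joint_positions': array([-1.065,  0.385,  0.008, -0.   , -1.194, -0.259]), 'qvel': array([ 0.001, -0.001,  0.   ,  0.   , -0.001,  0.   ]), 'effort': array([ -0.   , -39.021,  18.753,   4.223,   0.015,  -0.   ]), 'position': array([ 0.153, -0.606,  0.223]), 'ee_rot': array([ 0.   , -0.123,  0.992, -0.   ]), 'wrist_force': array([-0.267, -0.172,  0.057]), 'wrist_torque': array([ 0.021, -0.033, -0.005]), 'gripper_force': 0.0, 'finger_gap': 0.9990787632432189}
```

```bash
cd pics; ls -la
```

```text
total 760
drwxr-xr-x 2 agent agent   4096 Dec  1 01:04 .
drwxr-xr-x 3 agent agent   4096 Dec  1 01:04 ..
-rw-r--r-- 1 agent agent 424957 Dec  1 01:04 scene0.png
-rw-r--r-- 1 agent agent 341716 Dec  1 01:04 top0.png
```

View pics/scene0.png

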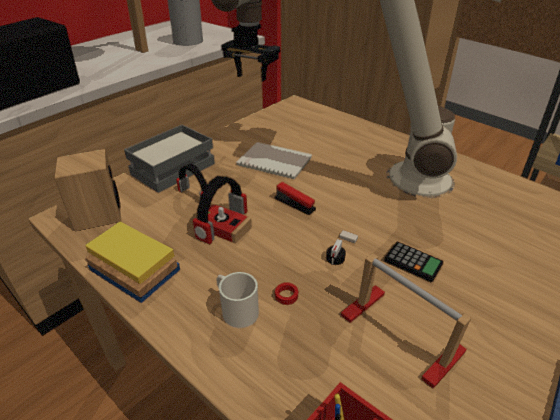

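View pics/top0.png

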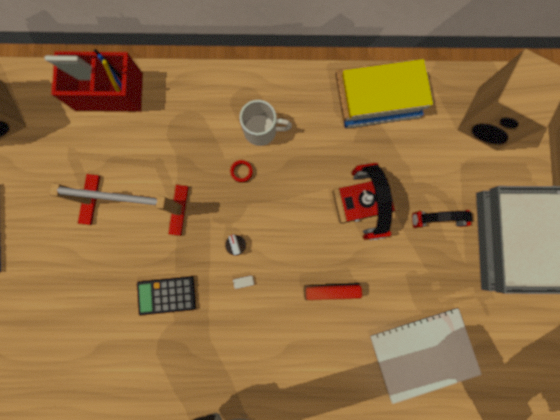

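The scene picture shows the large headphones over the amp at (222,205), a smaller pair at (190,180), the knob at (337,252) and the stand at (410,300). In the top picture they are at (378,200), (443,217), (235,245) and (120,200). The headphones are the only thing with a look-alike: big pair at top (378,200), astride the amp, against the small pair at (443,217). I choose the one astride the amp and check it in a close crop.

```bash
python3 - <<'E'
from h import *
t=cv2.imread("pics/top0.png");s=cv2.imread("pics/scene0.png")
def c(im,u,v,w,W): return cv2.resize(im[v-w:v+w,u-w:u+w],(W,W),interpolation=cv2.INTER_CUBIC)
a=np.hstack([c(t,370,200,50,390),c(t,235,245,18,390)])
b=np.hstack([c(s,222,207,40,200),c(s,337,250,20,200),cv2.resize(t[165:245,45:195],(375,200),interpolation=cv2.INTER_CUBIC)])
a=a[:, :775]
cv2.imwrite("pics/crop1.png",np.vstack([a,b[:, :775]]))
E
```

```text
(no output)
```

View pics/crop1.png

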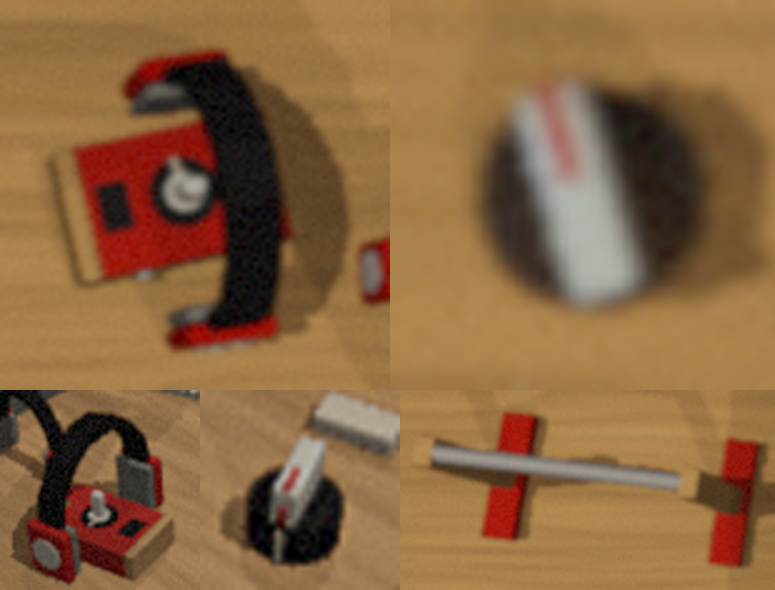

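The crops confirm it: the pair astride the amp is the large one, and its band crosses top at about (383,201). The knob's red end points up and slightly left in the top view. The stand bar runs (57,190) to (160,203). Next I fit simple solid models to the outlines in both views.

```bash
cat > fit.py <<'E'
from h import *
from scipy.optimize import minimize
from itertools import product
def box(cx,cy,cz,lx,ly,lz): return np.array([[cx+a*lx/2,cy+b*ly/2,cz+c*lz/2] for a,b,c in product((-1,1),repeat=3)])
def cyl(r,z0,z1,n=24):
    t=np.arange(n)*2*np.pi/n; return np.array([[r*np.cos(a),r*np.sin(a),z] for a in t for z in(z0,z1)])
# axis heights in origin frames (mm -> m)
HP=[box(0,0,.142,.036,.030,.016)]
for s in(-1,1):
    HP+=[np.vstack([box(s*.018,0,.142,.001,.03,.016),box(s*.05,0,.118,.012,.03,.012)]),
         np.vstack([box(s*.05,0,.118,.012,.03,.012),box(s*.072,0,.07,.014,.03,.01)]),box(s*.0725,0,.033,.025,.054,.066)]
ST=[box(0,0,.143,.012,.196,.012)]+[box(0,s*.106,.075,.016,.016,.150) for s in(-1,1)]+[box(0,s*.106,.007,.12,.02,.014) for s in(-1,1)]
KN=[cyl(.024,0,.024),box(0,0,.035,.044,.014,.022)]
AM=[box(0,0,.0175,.08,.14,.035),cyl(.007,.035,.066)]
def mask(parts,p,cam,S=2):
    x,y,z,w=p; R=np.array([[np.cos(w),-np.sin(w),0],[np.sin(w),np.cos(w),0],[0,0,1]])
    m=np.zeros((420*S,560*S),np.uint8)
    for q in parts:
        u=np.array([proj(cam,R@a+[x,y,z]) for a in q])
        h=cv2.convexHull(np.round((u+.5)*S*16).astype(np.int32)-8); cv2.fillConvexPoly(m,h,1,cv2.LINE_8,4)
    return m
_pc={}
_cal=imaging.calibration
def _c(cam):
    if cam not in _pc:_pc[cam]=_cal(cam)
    return _pc[cam]
imaging.calibration=_c
def outl(name,cam,near):
    try: imaging.grab_frame(cam)
    except Exception as e: print(e)
    ds=models.outline_of(name,cam)
    ds=sorted(ds,key=lambda d:np.hypot(d["point"][0]*560-near[0],d["point"][1]*420-near[1]))
    return ds[0]["region"] if ds else None, (ds[0]["conf"],np.array(ds[0]["point"])*[560,420]) if ds else None
def fit(parts,regs,p0,free=(0,1,2,3),step=(.01,.01,.006,.15)):
    R={c:cv2.resize(r.astype(np.uint8),None,fx=2,fy=2,interpolation=cv2.INTER_NEAREST) for c,r in regs.items()}
    free=list(free); p0=np.array(p0,float)
    def cost(d,full=False):
        p=p0.copy(); p[free]+=d*np.array(step)[free]
        l=[]
        for c,r in R.items():
            m=mask(parts,p,c); l.append(1-(m&r).sum()/max(1,(m|r).sum()))
        return l if full else sum(l)
    best=None
    for s in(1,-1):
        n=len(free); sim=np.vstack([np.zeros(n),np.eye(n)*s]); r=minimize(cost,np.zeros(n),method="Nelder-Mead",options=dict(initial_simplex=sim,maxfev=160,xatol=.01,fatol=1e-4))
        if best is None or r.fun<best.fun: best=r
    p=p0.copy(); p[free]+=best.x*np.array(step)[free]; return p,[round(1-v,3) for v in cost(best.x,True)]
E
python3 - <<'E'
from fit import *
np.set_printoptions(precision=4,suppress=True)
b=atz("top",383.3,201.3,.15)
g={"hp":(HP,"headphones",(222,205),(378,200),[b[0],b[1],0,np.pi/2+.2]),
   "st":(ST,"stand",(410,310),(120,200),[*atz("top",109,196,.15)[:2],0,np.pi/2-.1]),
   "kn":(KN,"knob",(337,252),(235,245),[*atz("top",235,245,.04)[:2],0,.2]),
   "am":(AM,"amp",(229,218),(357,200),[*atz("top",362,200,.035)[:2],0,.2])}
ov=[cv2.imread("pics/scene0.png"),cv2.imread("pics/top0.png")]
for k,(parts,n,ns,nt,p0) in g.items():
    rs,i=outl(n,"scene",ns); rt,j=outl(n,"top",nt); print(k,i,j,p0)
    regs={c:r for c,r in(("scene",rs),("top",rt)) if r is not None}
    p,iou=fit(parts,regs,p0); print(k,p,iou)
    for im,c,r in zip(ov,("scene","top"),(rs,rt)):
        for m,col in((mask(parts,p,c,1),(0,255,0)),(r.astype(np.uint8),(255,0,255))):
            cv2.drawContours(im,cv2.findContours(m,cv2.RETR_LIST,cv2.CHAIN_APPROX_NONE)[0],-1,col,1)
a=cv2.resize(ov[0][150:390,170:490],(533,400));t=cv2.resize(ov[1][150:260,40:410],(800,238))
cv2.imwrite("pics/ov1.png",np.vstack([t,cv2.resize(ov[0][160:390,160:480],(480,345)) if 0 else np.pad(cv2.resize(ov[0][160:390,160:480],(480,345)),((0,0),(0,320),(0,0)))]))
E
```

```text
hp (0.97, array([209.104, 199.92 ])) (0.71, array([379.288, 199.584])) [np.float64(0.5704874874398951), np.float64(-0.29695719564733825), 0, 1.7707963267948965]
hp [ 0.5846 -0.2989 -0.0006  3.2868] [np.float64(0.841), np.float64(0.91)]
st (0.6, array([431.424, 303.114])) None [np.float64(0.5782999478027065), np.float64(0.25039201745082057), 0, 1.4707963267948965]
st [ 0.6053  0.261   0.0235 -0.152 ] [np.float64(0.761)]Traceback (most recent call last):
  File "<stdin>", line 14, in <module>
AttributeError: 'NoneType' object has no attribute 'astype'
```

```bash
cat > run2.py <<'E'
from fit import *
np.set_printoptions(precision=4,suppress=True)
g={"hp":(HP,"headphones",(222,205),(378,200),[.5846,-.2989,0,.145]),
   "st":(ST,"stand",(410,310),(120,200),[.578,.25,0,-.12]),
   "kn":(KN,"knob",(337,252),(235,245),[*atz("top",235,245,.04)[:2],0,.2]),
   "am":(AM,"amp",(229,218),(357,200),[*atz("top",362,200,.035)[:2],0,.2])}
ov=[imaging.grab_frame(c)[...,::-1].copy() for c in("scene","top")]
for k,(parts,n,ns,nt,p0) in g.items():
    rs,i=outl(n,"scene",ns); rt,j=outl(n,"top",nt); print(k,i,j)
    if k=="st" and (j is None): rt,j=outl("bar_mid","top",nt); print(j)
    regs={c:r for c,r in(("scene",rs),("top",rt)) if r is not None}
    p,iou=fit(parts,regs,p0); print(k,p,iou)
    for im,c,r in zip(ov,("scene","top"),(rs,rt)):
        for m,col in((mask(parts,p,c,1),(0,255,0)),(None if r is None else r.astype(np.uint8),(255,0,255))):
            if m is not None: cv2.drawContours(im,cv2.findContours(m,cv2.RETR_LIST,cv2.CHAIN_APPROX_NONE)[0],-1,col,1)
t=cv2.resize(ov[1][150:260,40:410],(800,238))
cv2.imwrite("pics/ov1.png",np.vstack([t,np.pad(cv2.resize(ov[0][160:390,160:480],(480,345)),((0,0),(0,320),(0,0)))]))
E
python3 run2.py
```

```text
hp (0.5, array([217.504, 210.084])) (0.81, array([377.328, 198.996]))
hp [ 0.587  -0.3028 -0.0172  0.1586] [np.float64(0.0), np.float64(0.882)]
st (0.66, array([429.688, 302.4  ])) (0.89, array([110.88, 199.71]))
st [ 0.5804  0.2563 -0.0028 -0.1198] [np.float64(0.822), np.float64(0.797)]
kn (0.92, array([336.   , 250.488])) (0.89, array([235.984, 246.288]))
kn [ 0.486   0.012  -0.0017  0.1933] [np.float64(0.941), np.float64(0.851)]
am (0.58, array([226.072, 221.004])) (0.7, array([354.984, 200.886]))
am [ 0.5923 -0.2895 -0.0008  0.2088] [np.float64(0.731), np.float64(0.732)]
```

View pics/ov1.png

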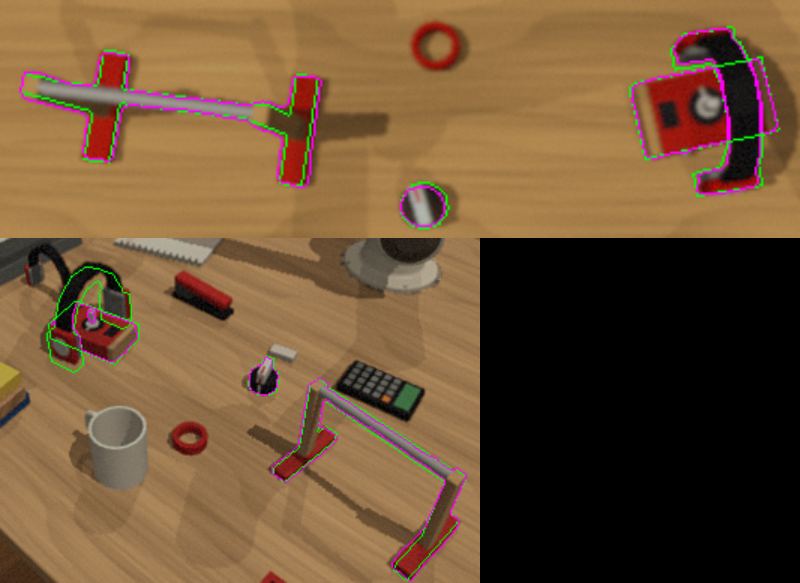

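The stand, knob and headphone fits overlap the pictures well. Headphones are at (0.585,-0.299) with yaw 0.145, the stand at (0.580,0.256) with yaw -0.12, and the knob at (0.486,0.012) with yaw 0.19. Moving above the band.

Request:
{"op": "drive_tool", "data": {"targets": [[39,28,0,0,0,-2,0],[39,28,0,0,0,-2,0],[39,28,0,0,0,-2,0],[39,28,0,0,0,0,0],[39,28,0,0,0,0,0]], "grip_force": 25}}

```text
clock: 2.4
position: [0.349, -0.4648, 0.2228]
ee_rot: [0.0, -0.071, 0.997, -0.0]
wrist_force: [0.8, 0.0, 0.9]
finger_gap: 0.999
gripper_force: 0.0
```

Request:
{"op": "drive_tool", "data": {"targets": [[39,28,0,0,0,0,0],[39,28,0,0,0,0,0],[39,28,0,0,0,0,0],[39,28,0,0,0,0,0],[39,28,0,0,0,0,0]]}}

```text
clock: 2.9
position: [0.5442, -0.3246, 0.2228]
ee_rot: [0.0, -0.071, 0.997, -0.0]
wrist_force: [-0.4, -0.7, 0.9]
finger_gap: 1.003
gripper_force: 0.0
```

Request:
{"op": "drive_tool", "data": {"targets": [[42,27,0,0,0,0,0],[0,0,-15,0,0,0,0],[0,0,0,0,0,0,0]]}}

```text
clock: 3.2
position: [0.5846, -0.2973, 0.2048]
ee_rot: [-0.002, -0.072, 0.997, 0.001]
wrist_force: [-0.8, -0.4, 0.3]
finger_gap: 0.999
gripper_force: 0.0
```

Request:
{"op": "drive_tool", "data": {"targets": [[0,-1,-40,0,0,0,0],[0,0,-43,0,0,0,0],[0,0,0,0,0,0,0]]}}

```text
clock: 3.5
position: [0.5798, -0.2992, 0.1186]
ee_rot: [-0.006, -0.07, 0.998, 0.003]
wrist_force: [0.4, 0.4, -0.0]
finger_gap: 0.998
gripper_force: 0.0
```

Request:
{"op": "drive_tool", "data": {"targets": [[0,0,0,0,0,0,1],[0,0,0,0,0,0,1],[0,0,0,0,0,0,1],[0,0,0,0,0,0,1],[0,0,0,0,0,0,1]]}}

```text
clock: 4.0
position: [0.5851, -0.3002, 0.1258]
ee_rot: [0.001, -0.071, 0.997, -0.0]
wrist_force: [-0.0, -0.1, 0.7]
finger_gap: 0.631
gripper_force: 0.0
```

Request:
{"op": "drive_tool", "data": {"targets": [[0,0,-2,0,0,0,1],[0,0,0,0,0,0,1],[0,0,0,0,0,0,1],[0,0,0,0,0,0,1],[0,0,0,0,0,0,1]]}}

```text
clock: 4.5
position: [0.5846, -0.3, 0.1224]
ee_rot: [-0.0, -0.071, 0.997, 0.0]
wrist_force: [1.1, -0.5, -0.0]
finger_gap: 0.343
gripper_force: 24.9
```

Request:
{"op": "drive_tool", "data": {"targets": [[0,0,0,0,0,0,1],[0,0,10,0,0,0,1],[0,0,15,0,0,0,1],[0,0,15,0,0,0,1],[0,0,0,0,0,0,1]]}}

```text
clock: 5.0
position: [0.5861, -0.3007, 0.1655]
ee_rot: [0.002, -0.071, 0.997, -0.001]
wrist_force: [0.8, -0.3, -1.7]
finger_gap: 0.337
gripper_force: 24.9
```

The grip holds, but the fingertips reach 11 mm below the band's underside and would land on the bar. I set the headphones back down and regrasp higher.

Request:
{"op": "drive_tool", "data": {"targets": [[0,0,-20,0,0,0,1],[0,0,-15,0,0,0,1],[0,0,-5,0,0,0,1],[0,0,0,0,0,0,1],[0,0,0,0,0,0,0.5]]}}

```text
clock: 5.5
position: [0.5848, -0.3, 0.1226]
ee_rot: [0.0, -0.071, 0.997, -0.0]
wrist_force: [0.2, 0.2, 0.2]
finger_gap: 0.381
gripper_force: 0.2
```

Request:
{"op": "drive_tool", "data": {"targets": [[0,0,0,0,0,0,0.5],[0,0,15,0,0,0,0.5],[0,0,0,0,0,0,0.5],[0,0,0,0,0,0,0.5],[0,0,0,0,0,0,1]]}}

```text
clock: 6.0
position: [0.5845, -0.2999, 0.1371]
ee_rot: [-0.0, -0.071, 0.997, 0.0]
wrist_force: [0.0, -0.4, 0.6]
finger_gap: 0.461
gripper_force: 0.0
```

Request:
{"op": "drive_tool", "data": {"targets": [[0,0,0,0,0,0,1],[0,0,0,0,0,0,1],[0,0,0,0,0,0,1],[0,0,0,0,0,0,1],[0,0,0,0,0,0,1]]}}

```text
clock: 6.5
position: [0.5844, -0.2999, 0.137]
ee_rot: [-0.0, -0.071, 0.997, 0.0]
wrist_force: [0.3, 0.2, -2.1]
finger_gap: 0.341
gripper_force: 25.0
```

Request:
{"op": "drive_tool", "data": {"targets": [[0,0,15,0,0,0,1],[0,0,25,0,0,0,1],[0,0,25,0,0,0,1],[0,10,20,0,0,0,1],[0,25,0,0,0,-1.2,1]]}}

```text
clock: 7.0
position: [0.5862, -0.2667, 0.226]
ee_rot: [0.003, -0.059, 0.998, -0.002]
wrist_force: [-0.1, 0.7, -1.7]
finger_gap: 0.342
gripper_force: 25.0
```

Request:
{"op": "drive_tool", "data": {"targets": [[0,40,0,0,0,-1.5,1],[0,45,0,0,0,-1.5,1],[0,45,0,0,0,-1.5,1],[0,45,0,0,0,-1.5,1],[0,45,0,0,0,-1.5,1]]}}

```text
clock: 7.5
position: [0.5842, -0.0433, 0.2223]
ee_rot: [-0.0, 0.006, 1.0, 0.0]
wrist_force: [0.9, 1.0, -2.4]
finger_gap: 0.341
gripper_force: 25.0
```

Request:
{"op": "drive_tool", "data": {"targets": [[-1,45,0,0,0,-1.5,1],[-1,45,0,0,0,-1.5,1],[-1,45,0,0,0,-1.5,1],[-1,45,0,0,0,-1.5,1],[0,45,0,0,0,0,1]]}}

```text
clock: 8.0
position: [0.58, 0.1817, 0.2224]
ee_rot: [-0.0, 0.057, 0.998, -0.0]
wrist_force: [0.8, -0.2, -2.3]
finger_gap: 0.343
gripper_force: 25.0
```

Request:
{"op": "drive_tool", "data": {"targets": [[0,40,0,0,0,0,1],[0,25,0,0,0,0,1],[0,11,0,0,0,0,1],[0,0,0,0,0,0,1],[0,0,0,0,0,0,1]]}}

```text
clock: 8.5
position: [0.5805, 0.2551, 0.2222]
ee_rot: [-0.0, 0.057, 0.998, -0.0]
wrist_force: [0.4, -0.5, -1.6]
finger_gap: 0.34
gripper_force: 25.0
```

```bash
python3 - <<'E'
from h import *
im=imaging.grab_frame("scene"); t=imaging.grab_frame("top")
save("s2.png",np.hstack([cv2.resize(im[150:400,310:510],(400,500)),cv2.resize(t[140:265,30:230],(400,250))]) if 0 else np.hstack([cv2.resize(im[150:400,310:510],(400,500)),np.pad(cv2.resize(t[130:280,30:230],(400,300)),((0,200),(0,0),(0,0)))]))
print(telemetry.observe()["position"])
E
```

```text
[0.58073729 0.25450801 0.22264605]
```

View pics/s2.png

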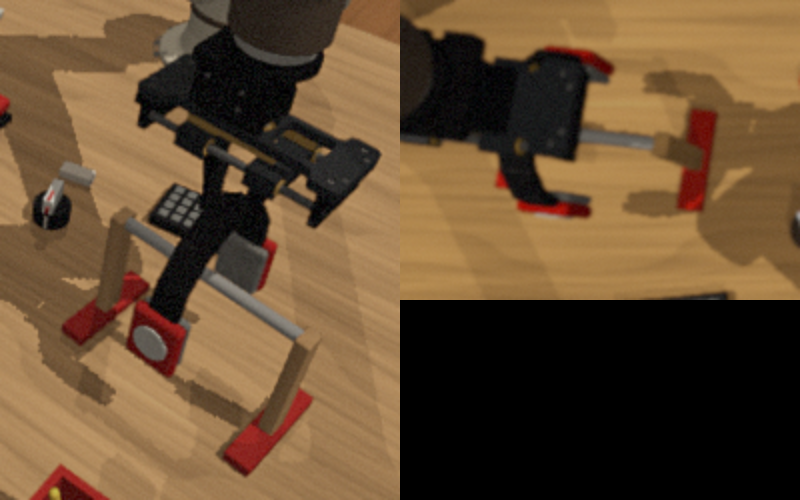

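The picture shows the headphones held astride the bar, centred between the posts and aligned with it. Lowering.

Request:
{"op": "drive_tool", "data": {"targets": [[0,0,-25,0,0,0,1],[0,0,-25,0,0,0,1],[0,0,-14,0,0,0,1],[0,0,-4,0,0,0,1],[0,0,0,0,0,0,1]]}}

```text
clock: 9.1
position: [0.5809, 0.2549, 0.1546]
ee_rot: [-0.0, 0.058, 0.998, -0.0]
wrist_force: [-0.1, 0.5, -1.1]
finger_gap: 0.343
gripper_force: 25.0
```

Request:
{"op": "drive_tool", "data": {"targets": [[0,0,-1.5,0,0,0,1],[0,0,0,0,0,0,1],[0,0,0,0,0,0,1]]}}

```text
clock: 9.4
position: [0.5811, 0.2561, 0.1539]
ee_rot: [0.001, 0.057, 0.998, 0.001]
wrist_force: [-0.9, 0.0, -2.1]
finger_gap: 0.338
gripper_force: 25.0
```

Request:
{"op": "drive_tool", "data": {"targets": [[0,0,-1.5,0,0,0,1],[0,0,0,0,0,0,1],[0,0,0,0,0,0,1]]}}

```text
clock: 9.7
position: [0.5811, 0.2562, 0.1527]
ee_rot: [0.001, 0.057, 0.998, 0.0]
wrist_force: [-2.3, 0.6, 2.5]
finger_gap: 0.341
gripper_force: 25.0
```

Contact with the bar. Letting go and rising.

Request:
{"op": "drive_tool", "data": {"targets": [[0,0,0,0,0,0,0.45],[0,0,0,0,0,0,0.45],[0,0,0,0,0,0,0.45],[0,0,0,0,0,0,0.45],[0,0,10,0,0,0,0.3]]}}

```text
clock: 10.2
position: [0.5798, 0.2554, 0.1601]
ee_rot: [-0.002, 0.057, 0.998, -0.001]
wrist_force: [0.1, 0.2, -0.6]
finger_gap: 0.58
gripper_force: 0.0
```

Request:
{"op": "drive_tool", "data": {"targets": [[0,0,20,0,0,0,0.3],[0,-15,40,0,0,0,0.3],[0,-40,0,0,0,2,0.3],[-20,-40,0,0,0,3,0.3],[-20,-40,0,0,0,3,0.3]]}}

```text
clock: 10.7
position: [0.5404, 0.1198, 0.2223]
ee_rot: [0.001, -0.014, 1.0, 0.0]
wrist_force: [0.7, -0.7, -0.6]
finger_gap: 0.7
gripper_force: 0.0
```

```bash
python3 - <<'E'
from fit import *
np.set_printoptions(precision=4,suppress=True)
im=imaging.grab_frame("scene"); t=imaging.grab_frame("top")
# rectified view of amp top plane z=.036 and knob top z=.046, 0.5mm/px; right col from scene
def rect(cam,I,c,z,h=.05,N=260):
    g=np.linspace(-h,h,N); M=np.array([[proj(cam,[c[0]-a,c[1]-b,z]) for b in g] for a in g]).astype(np.float32)
    return cv2.remap(I,M[...,0],M[...,1],cv2.INTER_CUBIC)
A=(.592,-.2895)
row=[rect("top",t,A,.036,.04),rect("scene",im,A,.036,.04),rect("top",t,(.486,.012),.046,.035)]
save("s3.png",np.vstack([np.hstack(row),cv2.resize(im[140:400,150:510],(780,300)) if 0 else np.pad(cv2.resize(im[170:400,310:510],(280,322)),((0,0),(0,500),(0,0)))]))
rs,i=outl("amp","scene",(229,218)); rt,j=outl("amp","top",(357,200)); print(i,j)
print(fit(AM,{"scene":rs,"top":rt},[.5923,-.2895,0,.2]))
print(fit(AM,{"top":rt},[.5923,-.2895,0,.2],(0,1,3)))
for c in("scene","top"):
    for d in models.find_in("shaft_top",c): print(c,d["conf"],np.array(d["point"])*[560,420])
E
```

```text
(0.79, array([220.92 , 219.114])) (0.63, array([364.28, 197.82]))
(array([ 0.5925, -0.2911, -0.0021,  0.2159]), [np.float64(0.953), np.float64(0.951)])
(array([ 0.5918, -0.2892,  0.    ,  0.2151]), [np.float64(0.954)])
scene 0.6 [337.008 252.   ]
scene 0.5 [219.296 210.714]
```

View pics/s3.png

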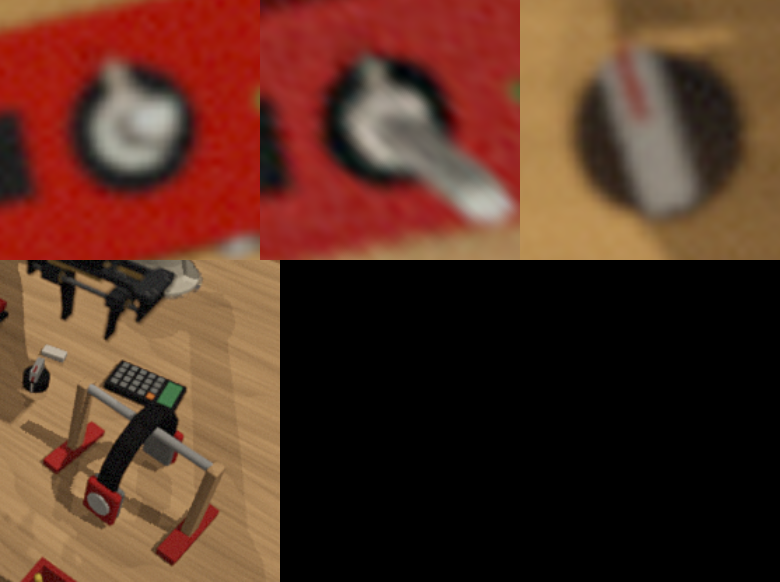

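The headphones hang on the bar at rest. The rectified views put the disc at about (0.593,-0.290) with its white line up and slightly left, near 0.28 rad. The knob's red line is near 0.3 rad. I'll compute both angles and the tip position more carefully.

```bash
python3 - <<'E'
from fit import *
np.set_printoptions(precision=4,suppress=True)
I={c:imaging.grab_frame(c) for c in("scene","top")}
def samp(c,pts):
    M=np.array([proj(c,p) for p in pts]).astype(np.float32)
    return cv2.remap(I[c],M[None,:,0],M[None,:,1],cv2.INTER_CUBIC)[0].astype(float)
for c,C in(("top",(.5922,-.2890)),("scene",(.5945,-.2895))):
    a=np.linspace(-.6,1.2,73); B=np.mean([samp(c,[[C[0]+r*np.cos(t),C[1]+r*np.sin(t),.036] for t in a])[:,1] for r in(.015,.017,.019)],0)
    w=np.clip(B-np.median(B)-15,0,None); print(c,"line",(w*a).sum()/w.sum(),B.max(),np.median(B))
# knob bar
for c in I:
    g=np.linspace(-.03,.03,121); P=[[.486+x,.012+y,.046] for x in g for y in g]; V=samp(c,P)
    P=np.array(P)[:,:2]; r=np.hypot(*(P-[.486,.012]).T); m=(V.min(1)>120)&(r<.026); Q=P[m]
    rd=(V[:,0]-V[:,1]>50)&(r<.024)&(V[:,0]-V[:,2]>50)
    w,v=np.linalg.eigh(np.cov(np.vstack([Q,P[rd]]).T)); e=v[:,1]*np.sign(v[0,1]); print(c,"bar",np.arctan2(e[1],e[0]),Q.mean(0),m.sum(),"red",P[rd].mean(0),rd.sum())
# tip: rect pixel -> world plane .036 -> image ray
def rp(cam,u,v):
    s=.08/259; return ray(cam,*proj(cam,[.592+.04-v*s,-.2895+.04-u*s,.036]))
print("tip",tri([rp("top",152,113),rp("scene",230,200)]))
print("disc",tri([rp("top",131,128),rp("scene",130,122)]))
p=telemetry.observe(); print(p["position"],p["ee_rot"])
E
```

```text
top line 0.2141039977634889 125.0 34.0
scene line 0.3238949787835925 111.33333333333333 28.333333333333332
scene bar 0.17552895592872828 [0.4867 0.0157] 244 red [0.4996 0.0175] 187
top bar 0.32956488705031706 [0.4769 0.0098] 554 red [0.4962 0.0165] 23
tip [ 0.5933 -0.2902  0.0642]
disc [ 0.593  -0.2907  0.0345]
[0.5411 0.1218 0.2213] [-0.0002 -0.013   0.9999 -0.0001]
```

Request:
{"op": "drive_tool", "data": {"targets": [[-15,-30,0,0,0,3.5,0.5],[-20,-40,-10,0,0,3.5,0.5],[-15,-30,-40,0,0,3.5,0.5],[-5,-10,-40,0,0,3.5,0.5],[0,0,-35,0,0,0,0.5]]}}

```text
clock: 11.7
position: [0.4853, 0.0112, 0.097]
ee_rot: [-0.0, -0.134, 0.991, 0.0]
wrist_force: [0.1, 0.5, -0.4]
finger_gap: 0.505
gripper_force: 0.0
```

Request:
{"op": "drive_tool", "data": {"targets": [[0,0,-25,0,0,0,0.5],[0,0,0,0,0,0,0.5],[0,0,0,0,0,0,0.5]], "grip_force": 15}}

```text
clock: 12.0
position: [0.4871, 0.0126, 0.0735]
ee_rot: [-0.0, -0.135, 0.991, -0.0]
wrist_force: [1.0, -1.0, 0.5]
finger_gap: 0.499
gripper_force: 0.0
```

```bash
python3 - <<'E'
from h import *
im=imaging.grab_frame("scene")
save("s4.png",cv2.resize(im[200:280,290:390],(750,600),interpolation=cv2.INTER_CUBIC))
p=telemetry.observe(); print(p["position"],p["ee_rot"])
E
```

```text
[0.48766274 0.01283424 0.07427724] [ 9.91497297e-04 -1.34889268e-01  9.90860183e-01 -3.33964426e-05]
```

View pics/s4.png

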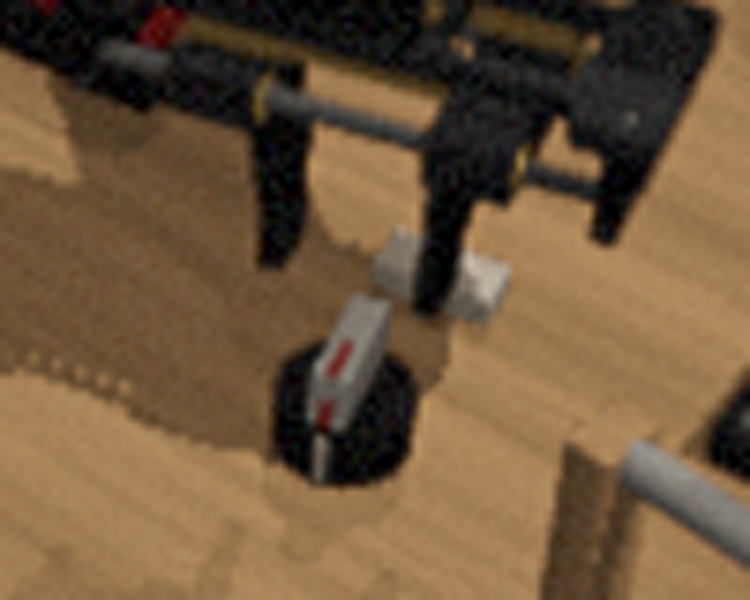

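The knob stands midway between the open fingers, red end toward the camera. Descending and closing.

Request:
{"op": "drive_tool", "data": {"targets": [[-1,0,-25,0,0,0,0.5],[0,0,-20,0,0,0,0.5],[0,0,0,0,0,0,0.5],[0,0,0,0,0,0,1],[0,0,0,0,0,0,1]]}}

```text
clock: 12.55
position: [0.4868, 0.0128, 0.0299]
ee_rot: [0.002, -0.135, 0.991, 0.0]
wrist_force: [0.4, 0.2, 0.5]
finger_gap: 0.397
gripper_force: 0.0
```

Request:
{"op": "drive_tool", "data": {"targets": [[0,0,0,0,0,0,1],[0,0,0,0,0,0,1],[0,0,0,0,0,0,1],[0,0,0,0,0,0,1],[0,0,0,0,0,0,1]]}}

```text
clock: 13.05
position: [0.4857, 0.0123, 0.0288]
ee_rot: [0.0, -0.134, 0.991, 0.0]
wrist_force: [-1.3, 0.9, 5.6]
finger_gap: 0.156
gripper_force: 15.0
```

Gripped (13.6 mm). Lifting and carrying to above the shaft.

Request:
{"op": "drive_tool", "data": {"targets": [[0,0,10,0,0,0,1],[0,0,25,0,0,0,1],[0,0,35,0,0,0,1],[5,-15,20,0,0,1,1],[14,-38,0,0,0,0,1]], "grip_force": 30}}

```text
clock: 13.55
position: [0.5063, -0.0395, 0.1222]
ee_rot: [0.004, -0.146, 0.989, 0.0]
wrist_force: [1.4, 1.0, -1.0]
finger_gap: 0.155
gripper_force: 30.0
```

Request:
{"op": "drive_tool", "data": {"targets": [[15,-44,0,0,0,0,1],[15,-44,0,0,0,0,1],[15,-44,0,0,0,0,1],[15,-44,0,0,0,0,1],[14,-38,0,0,0,0,1]]}}

```text
clock: 14.05
position: [0.5783, -0.257, 0.1182]
ee_rot: [-0.0, -0.142, 0.99, 0.0]
wrist_force: [1.1, 0.7, -1.1]
finger_gap: 0.159
gripper_force: 30.0
```

Request:
{"op": "drive_tool", "data": {"targets": [[10,-25,0,0,0,0,1],[4,-10,0,0,0,0,1],[0,0,0,0,0,0,1],[0,0,0,0,0,0,1]]}}

```text
clock: 14.45
position: [0.5916, -0.2888, 0.118]
ee_rot: [-0.001, -0.143, 0.99, 0.0]
wrist_force: [-0.8, 0.5, -0.2]
finger_gap: 0.156
gripper_force: 30.0
```

```bash
python3 - <<'E'
from fit import *
np.set_printoptions(precision=4,suppress=True)
im=imaging.grab_frame("scene"); t=imaging.grab_frame("top")
p=telemetry.observe(); print(p["position"],p["ee_rot"],p["wrist_force"],p["finger_gap"])
for c in("scene","top"):
    for d in models.outline_of("knob",c):
        r=d["region"]; print(c,d["conf"],np.array(d["point"])*[560,420],r.sum())
        if c=="scene" and abs(d["point"][0]*560-219)<30:
            print(fit(KN,{"scene":r},[p["position"][0],p["position"][1],p["position"][2]-.0285,.29],(0,1)))
u,v=proj("scene",[.593,-.29,.09]).astype(int); W=40
u2,v2=proj("top",[.593,-.29,.09]).astype(int)
save("s5.png",np.hstack([cv2.resize(x[b-30:b+40,a-35:a+35],(400,400),interpolation=cv2.INTER_CUBIC) for x,a,b in((im,u,v),(t,u2,v2))])); print(u,v,u2,v2)
E
```

```text
[ 0.592  -0.2884  0.1185] [-0.0002 -0.1437  0.9896  0.0002] [ 0.6658 -0.2085 -0.6779] 0.15845446712016006
scene 0.76 [216.216 193.998] 261
(array([ 0.5953, -0.2882,  0.09  ,  0.29  ]), [np.float64(0.7)])
top 0.63 [362.6   198.702] 72
top 0.38 [164.08  294.588] 1993
219 200 372 194
```

View pics/s5.png

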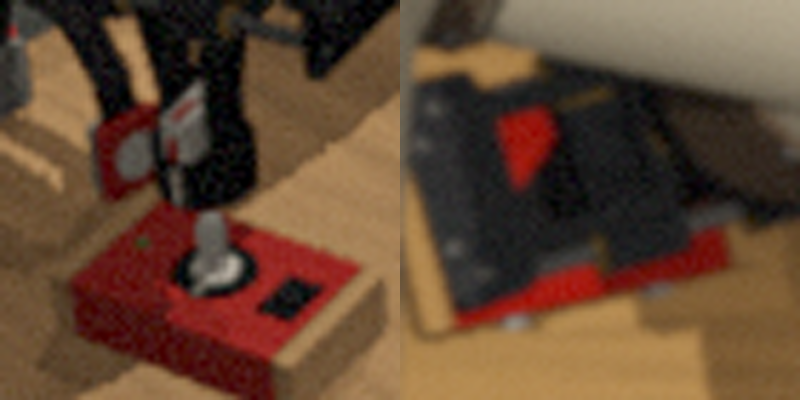

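Request:
{"op": "drive_tool", "data": {"targets": [[1,-1,-10,0,0,0,1],[0,0,-10,0,0,0,1],[0,0,0,0,0,0,1],[0,0,0,0,0,0,1]]}}

```text
clock: 15.05
position: [0.593, -0.2907, 0.0974]
ee_rot: [-0.001, -0.143, 0.99, 0.0]
wrist_force: [-0.4, 0.6, -0.4]
finger_gap: 0.158
gripper_force: 30.0
```

```bash
python3 - <<'E'
from fit import *
np.set_printoptions(precision=4,suppress=True)
im=imaging.grab_frame("scene"); p=telemetry.observe(); T=p["position"]; print(T,p["wrist_force"])
a=im.copy(); k=[T[0],T[1],T[2]-.0288,.29]
big=cv2.resize(a[165:245,180:260],(600,600),interpolation=cv2.INTER_CUBIC)
def draw(parts,q,col):
    m=mask(parts,q,"scene",8)[165*8:245*8,180*8:260*8]; m=cv2.resize(m,(600,600),interpolation=cv2.INTER_NEAREST)
    cv2.drawContours(big,cv2.findContours(m,cv2.RETR_LIST,cv2.CHAIN_APPROX_NONE)[0],-1,col,1)
draw([KN[0]],k,(0,255,0)); draw([KN[1]],k,(0,255,255)); draw([cyl(.007,.035,.066)],[.593,-.290,0,0],(255,0,255)); draw([cyl(.021,.0355,.036)],[.593,-.290,0,0],(255,255,0))
save("s6.png",big)
E
```

```text
[ 0.5933 -0.2908  0.0979] [ 0.6855 -0.4073 -0.4487]
```

View pics/s6.png

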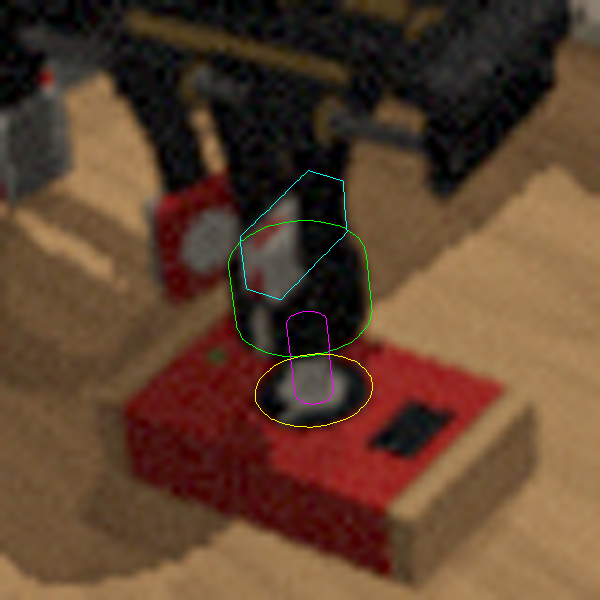

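The overlays fit within about a millimetre: knob outline centred (300,290), disc (313,388). Lowering onto the shaft, feeling the force.

Request:
{"op": "drive_tool", "data": {"targets": [[0,0,-4,0,0,0,1],[0,0,-3,0,0,0,1],[0,0,-2,0,0,0,1],[0,0,-2,0,0,0,1],[0,0,0,0,0,0,1]]}}

```text
clock: 15.6
position: [0.5927, -0.2906, 0.0867]
ee_rot: [-0.001, -0.143, 0.99, 0.0]
wrist_force: [-1.0, 0.4, -1.0]
finger_gap: 0.16
gripper_force: 30.0
```

Request:
{"op": "drive_tool", "data": {"targets": [[0,0,-2,0,0,0,1],[0,0,-2,0,0,0,1],[0,0,0,0,0,0,1]]}}

```text
clock: 15.9
position: [0.5928, -0.2906, 0.0828]
ee_rot: [-0.001, -0.143, 0.99, 0.0]
wrist_force: [-2.4, 0.3, 0.0]
finger_gap: 0.157
gripper_force: 30.0
```

No upward force with 12 mm in: it is sliding over the D-shaft. Continuing.

Request:
{"op": "drive_tool", "data": {"targets": [[-0.5,0,-3,0,0,0,1],[0,0,-3,0,0,0,1],[0,0,-2,0,0,0,1],[0,0,-2,0,0,0,1],[0,0,0,0,0,0,1]]}}

```text
clock: 16.4
position: [0.5928, -0.2908, 0.0738]
ee_rot: [-0.0, -0.143, 0.99, -0.0]
wrist_force: [-4.7, 2.0, 5.8]
finger_gap: 0.159
gripper_force: 30.0
```

Request:
{"op": "drive_tool", "data": {"targets": [[0,0,-2,0,0,0,1],[0,0,-2,0,0,0,1],[0,0,0,0,0,0,1]]}}

```text
clock: 16.7
position: [0.5928, -0.2908, 0.0706]
ee_rot: [-0.0, -0.143, 0.99, -0.0]
wrist_force: [-4.3, 2.8, 9.0]
finger_gap: 0.159
gripper_force: 30.0
```

Request:
{"op": "drive_tool", "data": {"targets": [[-0.5,0,-1.5,0,0,0,1],[0,0,-1.5,0,0,0,1],[0,0,0,0,0,0,1]], "grip_force": 40}}

```text
clock: 17.0
position: [0.5928, -0.2908, 0.0687]
ee_rot: [0.001, -0.143, 0.99, -0.001]
wrist_force: [-4.8, 4.0, 11.8]
finger_gap: 0.159
gripper_force: 40.0
```

Request:
{"op": "drive_tool", "data": {"targets": [[0,0,-1,0,0,0,1],[0,0,0,0,0,0,1],[0,0,0,0,0,0,1]]}}

```text
clock: 17.3
position: [0.5928, -0.2908, 0.0686]
ee_rot: [0.001, -0.144, 0.99, -0.001]
wrist_force: [-5.5, 3.9, 14.7]
finger_gap: 0.157
gripper_force: 40.0
```

The travel stopped at z = 0.0686 (0.0688 expected) with 14.7 N, so the shaft is at the bottom. One last look before handing in.

```bash
python3 - <<'E'
from h import *
im=imaging.grab_frame("scene")
save("s7.png",np.hstack([cv2.resize(im[165:245,180:260],(400,400)),cv2.resize(im[200:400,310:510],(400,400))]))
E
```

```text
(no output)
```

View pics/s7.png

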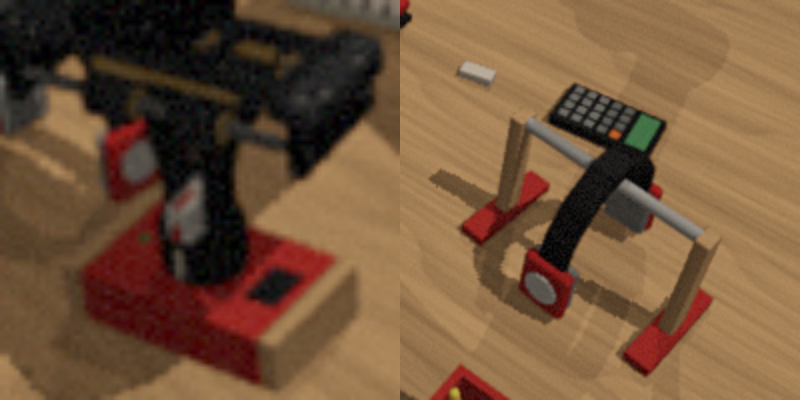

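The knob sits down over the disc in the grip (left, around (205,240)), and the headphones hang on the bar (right, around (600,200)). Handing in.

```bash
python3 -c "
from workcell import bot
print(bot.finish_job())"
```

```text
the job is handed in; nothing more can be done
None
```

I handed the job in with the headphones hanging on the bar and the knob gripped, home on the D-shaft and pressed to the bottom; the hand-in gave no verdict.

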